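# Nest the three compartment inserts in the sample tray

## Task

Put the blue, yellow and green compartment inserts back into the grey sample tray, in the one arrangement that fits round its dark corner block, so that all three lie flat and fully home, with the yellow insert's lip over the blue insert's low wall and the green insert's lip over the yellow insert's low wall (so blue goes in first, then yellow, then green). Leave the bottles and the specimen cup standing where they are.

Things in the scene. Friction and masses are not known exactly. Their poses are not given: they have to be found in the camera images.
- tray: grey tray fixed to the worktop, 121.5 x 157.5 mm (x by y), floor 4 mm thick, walls 6 mm thick, tops 18 mm up, inside 109.5 x 145.5. Origin: centre of underside, z up. Inside is a grid of 36 mm squares, centres x -36, 0, 36, y -54, -18, 18, 54; a dark metal block 14 mm high fills (-36, -54), the inserts fill the rest, each with its x, y along the tray's x, y
- blue_insert: blue open bin, 0.12 kg, corner shape of three squares centred (0, 0), (0, 36), (36, 0) mm from its origin. Outline 0.75 mm inside its 36 mm squares, walls 3 thick, 26 high, feet rounded. Grip: 20 x 20 mm square post, sides along x, y, top 64 mm up. Origin: underside, below the post; z up. Wall of (0, 36) facing +y only 17 high, for yellow's lip. First in
- yellow_insert: yellow T-shaped bin, 0.12 kg, squares at (0, 0), (0, 36), (0, -36), (36, 0) mm. Outline 0.75 mm inside its 36 mm squares, walls 3 thick, 26 high, feet rounded. Grip: 20 x 20 mm square post, sides along x, y, top 64 mm up. Origin: underside, below the post; z up. Lip at 19.5 to 24 up, out 9 to -y from (36, 0). Wall of (0, 36) facing +x 17 high. Second in
- green_insert: green L-shaped bin, 0.12 kg, squares at (0, 0), (0, 36), (0, -36), (-36, 36) mm. Outline 0.75 mm inside its 36 mm squares, walls 3 thick, 26 high, feet rounded. Grip: 20 x 20 mm square post, sides along x, y, top 64 mm up. Origin: underside, below the post; z up. Lip at 19.5 to 24 up, out 9 to -x from (-36, 36). Last in
- home_blue (a point): point on the tray's floor, 4 mm above the worktop, at (0, -54) mm in the tray's x, y, where the origin of the blue insert lies when it is home; axes as the tray's
- home_yellow (a point): point on the tray's floor, 4 mm above the worktop, at (-36, 18) mm in the tray's x, y, where the origin of the yellow insert lies when it is home; axes as the tray's. Its lip comes down over blue's low wall, so blue must be in before
- home_green (a point): point on the tray's floor, 4 mm above the worktop, at (36, 18) mm in the tray's x, y, where the origin of the green insert lies when it is home; axes as the tray's. Its lip comes down over yellow's low wall, so yellow must be in before. Inserts have 1.5 mm of play all round
- brown_bottle: bystander, loose: brown dropper bottle with a green cap, 33 mm across, 74 mm tall. It starts standing on the worktop beside the blue insert, about 50 mm to -y of its post. Origin: centre of its underside, z up
- red_bottle: bystander, loose: brown dropper bottle with a red cap, 32 mm across, 72 mm tall. It starts standing on the worktop beside the yellow insert, about 50 mm to -x of its post. Origin: centre of its underside, z up
- white_cup: bystander, loose: specimen cup with a white screw lid, 38 mm across, 51 mm tall. It starts standing on the worktop beside the green insert, about 53 mm to +x of its post. Origin: centre of its underside, z up
- small_bottle: bystander, loose: small white bottle with a lilac cap, 27 mm across, 60 mm tall. It starts standing on the worktop just behind the tray, about 95 mm to +x of its centre. Origin: centre of its underside, z up. Fixed equipment stands at the back of the worktop (x > 0.66 m; a sharps bin 194 mm and a pump bottle 179 mm tall), a tube rack at its left and a card reader at its right end

How it is judged:
On the way, in this order (a step that is already met when the one before it is completed fails the run):
1. the blue insert lies flat on the tray's floor in its place (horizontal distance between blue_insert and home_blue below 0.009 m and z of blue_insert in the frame of home_blue between -0.003 and 0.0025 m and angle between blue_insert's own z axis and vertical below 0.06 rad and angle between the x axis of blue_insert and the x axis of tray, either way round below 0.12 rad), for 0.2 s.
2. the yellow insert lies home beside it, its lip over the blue insert's low wall (all of step 1 and horizontal distance between yellow_insert and home_yellow below 0.009 m and z of yellow_insert in the frame of home_yellow between -0.003 and 0.0025 m and angle between yellow_insert's own z axis and vertical below 0.06 rad and angle between the x axis of yellow_insert and the x axis of tray, either way round below 0.12 rad), for 0.2 s.
At the end, for the whole second after the job is handed in: each insert's origin within 6 mm (horizontally) of its home point and less than 2.5 mm above it, tilted less than 0.06 rad, its x axis within 0.12 rad of the tray's, at rest; the three bottles and the cup upright and within 30 mm of where they started (horizontal distance between blue_insert and home_blue below 0.006 m and z of blue_insert in the frame of home_blue between -0.003 and 0.0025 m and angle between each of blue_insert, yellow_insert, green_insert's own z axis and vertical below 0.06 rad and angle between the x axis of each of blue_insert, yellow_insert, green_insert and the x axis of tray, either way round below 0.12 rad and horizontal distance between yellow_insert and home_yellow below 0.006 m and z of yellow_insert in the frame of home_yellow between -0.003 and 0.0025 m and horizontal distance between green_insert and home_green below 0.006 m and z of green_insert in the frame of home_green between -0.003 and 0.0025 m and linear speed of each of blue_insert, yellow_insert, green_insert below 0.02 m/s and distance of each of brown_bottle, red_bottle, white_cup, small_bottle from where it was at the start of the episode below 0.03 m and angle between each of brown_bottle, red_bottle, white_cup, small_bottle's own z axis and vertical below 0.2 rad); the robot touches nothing.
It fails at once if a bottle or the specimen cup is knocked over or pushed more than 30 mm (distance of any of brown_bottle, red_bottle, white_cup, small_bottle from where it was at the start of the episode above 0.03 m or angle between any of brown_bottle, red_bottle, white_cup, small_bottle's own z axis and vertical above 0.5 rad).
It also fails if it takes over 72 s, if anything falls off the work surface, if the arm or the gripper's body presses on something with over 40 N, if the wrist force passes 120 N, or if a joint passes its speed limit or range.

## Robot

A 7-joint arm with a two-finger parallel gripper is mounted at the origin on a cart in front of the work surface, level with it; the furniture and walls round the work are solid. World frame = base frame: x ahead of the robot, y to its left, z up, the work surface at z = 0. Lengths are in m, angles in rad, forces in N, time in s.
With the tool pointing down it reaches from about 0.4 to 0.875 m from the base axis. Payload 6.5 kg.
Tool frame: the origin (TCP) lies on the centre line of the jaws, within the pads' length; the fingertips stand 19 mm ahead of it and the grasp point (between the pads) is the TCP; z points along the fingers, y is the line along which they close (so a half turn about z gives the same grasp; the last joint's range is limited). The gripper opens to 85 mm and grips with 20 to 120 N. Pads are 22 mm wide; open, the fingers measure 114 mm over their backs; the gripper's body (76 mm by 85 mm) begins 54 mm behind the grasp point. The pads swing forward as they close: fully open they stand 13 mm farther back than shut.
Start: joints at [1.061, 0.536, -0.004, 1.538, 0.003, 1.067, -0.071], TCP at [0.279, -0.587, 0.25] pointing down, gripper open.
Joint ranges: [-2.7, 2.7], [-0.37, 2.16], [-1.27, 1.26], [0.24, 2.4], [-1.31, 4.45], [0.19, 1.91], [-2.76, 2.76]. Speed limits (rad/s): [2.39, 2.39, 3.14, 3.14, 3.14, 3.14, 3.14].

## Interface

Orientations are given as a unit quaternion [w, x, y, z].
In Python, from plant import ctrl gives the robot as it stands.
- The arm moves only by the tool drive_effector, called after "Emit:" as name(argument=value, ...), one argument or row to a line, values as JSON. Schema: {"type":"object","properties":{"rows":{"type":"array","items":{"type":"array","items":{"type":"number"},"minItems":6,"maxItems":6},"minItems":1,"maxItems":10},"finger_gap":{"type":"number"},"grip_force":{"type":"number"},"only":{"type":"string"},"quiet":{"type":"boolean"},"lines":{"type":"string"}},"required":["rows"],"additionalProperties":false}. rows is a list of rows, 1 to 10 of them, each of 6 numbers: dx, dy, dz in m, then a rotation vector rx, ry, rz in rad; each row shifts and turns the commanded pose from where the row before left it, along the tool's axes as they then stand; what a row does not reach is not made up. A row lasts 1/10 s, in which the tool goes at most 0.05 m and 0.15 rad, less where a joint would pass 70% of its speed; a pose out of reach is approached as far as the arm can. finger_gap is the opening from 0.0 (shut) to 1.0 (fully open), set as the call begins (left out keeps the last). The fingers move at their own pace and stop on an object; grip_force is the grip in N (left out, the last holds). Time passes only in rows, so rows that do not move let the fingers close. The tool returns the time, the measured TCP pose, the force, the opening and the grip force at its end. only (a regular expression) keeps the lines of the reply that match it, lines (a string "A,B") keeps lines A to B, and quiet returns only ok. Input that does not fit is refused with a message, and nothing moves.
- ctrl.sense(): the state, without advancing time (a new reading comes with each control period).
- ctrl.read_camera(name): name is "side" or "top" or "wrist"; returns the picture (384x512x3 uint8, red, green, blue); there is no depth.
- ctrl.calibration(name): a dict with "camera_matrix" (3x3 intrinsics, pixels), "k1" (the pictures are not rectified: a ray, as slopes to the right and down, at radius r is drawn at 1 + k1 r^2 times it, then the intrinsics apply), "cam_to_world" (4x4, takes a point from camera to world coordinates). Camera axes: x right, y down, z forward; pixel columns grow to the right and rows downward; lengths in m; the calibration is good to about 2 mm. A picture is of the moment at which its call begins: read the wrist's pose just before it. calibration takes no time and is no camera call; for the wrist camera it gives the pose at the moment of the call.
- ctrl.sign_off(): hands the job in; it is judged then, once.
The state is a dict: "t": time; "joints": joint angles; "joint_velocities": joint speeds; "effort": joint torques, N m; "position": TCP position; "tool_rot": TCP orientation; "contact_force": force on the tool from outside, world axes, zero at the start; "moment": the same for the moment, N m; "gripper_width": opening from 0.0 (shut) to 1.0 (fully open); "finger_force": force on a finger pad.
Only numpy, scipy, OpenCV 4.12 (cv2) and the standard library are available. Lean on these libraries where they do the work, as an engineer would, in place of code of your own. Each camera call takes 0.05 s, during which the arm holds its last target. There are 200 camera calls.

## Working session

There is one attempt and no reset: what is moved stays moved. The work goes in short steps, Python scripts to look and compute and a tool call to move; the robot and the scene stay as the last step left them, time stands still between calls to the robot, and variables do not carry over. Pictures are saved under pics/ and viewed, at most 10 in all, crops included, and the job is handed in when it is done.

```bash
ls; mkdir -p pics
```

Run:
```python
from plant import ctrl
import cv2,numpy as np
s=ctrl.sense();print({k:np.round(v,3).tolist() for k,v in s.items()})
ims=[]
for n in ["top","side"]:
    im=ctrl.read_camera(n);cv2.imwrite(f"pics/{n}0.png",im[:,:,::-1]);c=ctrl.calibration(n);print(n,c["camera_matrix"],c["k1"],np.round(c["cam_to_world"],4).tolist())
```

```text
pics
plant.py
{'t': 0.0, 'joints': [1.061, 0.537, -0.004, 1.539, 0.003, 1.067, -0.071], 'joint_velocities': [0.001, -0.0, -0.001, 0.001, 0.002, -0.0, 0.0], 'effort': [-0.0, -58.342, 1.049, -25.911, 0.012, 0.01, -0.0], 'position': [0.279, -0.587, 0.249], 'tool_rot': [-0.001, 0.975, 0.22, -0.0], 'contact_force': [0.53, -0.099, -0.889], 'moment': [-0.005, 0.017, 0.011], 'finger_force': 0.0, 'gripper_width': 1.001}
top [[390.12173815   0.         255.79943621]
 [  0.         390.12173815 191.56362363]
 [  0.           0.           1.        ]] 0.027408672651096012 [[0.0259, -0.9924, 0.1203, 0.4085], [-0.9997, -0.0257, 0.0028, 0.0357], [0.0003, -0.1203, -0.9927, 1.2248], [0.0, 0.0, 0.0, 1.0]]
side [[463.85900139   0.         255.86743599]
 [  0.         463.85900139 190.53081929]
 [  0.           0.           1.        ]] -0.1888098811960763 [[-0.8191, -0.3336, 0.4666, -0.0306], [-0.5735, 0.4931, -0.6542, 0.8629], [-0.0118, -0.8034, -0.5953, 0.769], [0.0, 0.0, 0.0, 1.0]]
```

View pics/top0.png

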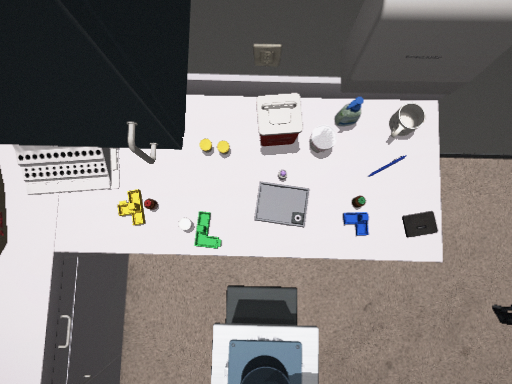

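View pics/side0.png

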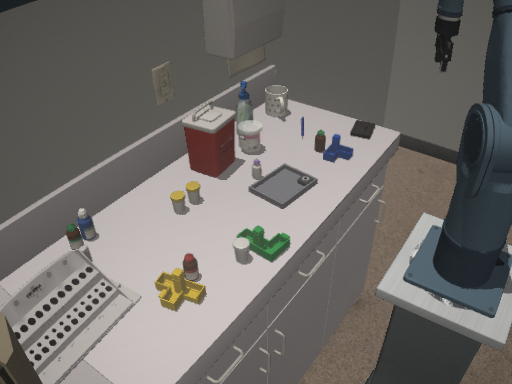

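The top view shows blue at about (358,222), yellow at (133,208), green at (207,232), and the tray at (282,205) with its block at lower right (297,217). All three inserts are yawed about +90° from the tray. The side view agrees: the bottles stand next to the inserts as described.

Create h.py:
```python
import cv2,numpy as np
from plant import ctrl
from scipy.spatial.transform import Rotation as R
HSV=dict(blue=((105,150,60),(128,255,255)),yellow=((22,150,80),(33,255,255)),green=((55,140,60),(80,255,255)))
def rays(c,px):
    u=cv2.undistortPoints(np.float64(px).reshape(-1,1,2),c["camera_matrix"],np.array([c["k1"],0,0,0])).reshape(-1,2)
    T=c["cam_to_world"];return T[:3,3],np.c_[u,np.ones(len(u))]@T[:3,:3].T
def plane(c,px,z):
    o,d=rays(c,px);return o+d*((z-o[2])/d[:,2])[:,None]
def tri(c1,p1,c2,p2):
    "closest points of two rays: midpoint, gap"
    o1,d1=rays(c1,p1);o2,d2=rays(c2,p2);out=[]
    for a,b in zip(d1,d2):
        s=np.linalg.lstsq(np.c_[a,-b],o2-o1,rcond=None)[0];P,Q=o1+a*s[0],o2+b*s[1];out.append([*((P+Q)/2),np.linalg.norm(P-Q)])
    return np.array(out)
def proj(c,P):
    T=np.linalg.inv(c["cam_to_world"]);p=np.atleast_2d(P)@T[:3,:3].T+T[:3,3]
    return cv2.projectPoints(p,np.zeros(3),np.zeros(3),c["camera_matrix"],np.array([c["k1"],0,0,0]))[0].reshape(-1,2)
def mask(im,col):
    return cv2.inRange(cv2.cvtColor(im,cv2.COLOR_RGB2HSV),*HSV[col])
def tool():
    s=ctrl.sense();q=s["tool_rot"];return np.array(s["position"]),R.from_quat([q[1],q[2],q[3],q[0]])
def snap(n,name):
    c=ctrl.calibration(n);im=ctrl.read_camera(n);cv2.imwrite(f"pics/{name}.png",im[:,:,::-1]);return c,im
def to(xyz,xax):
    "shift in tool axes to world xyz, and turn about tool z to put tool x along world angle xax"
    p,r=tool();d=r.inv().apply(np.array(xyz)-p);x=r.apply([1,0,0]);a=np.arctan2(x[1],x[0])
    turn=-(xax-a);turn=(turn+np.pi)%(2*np.pi)-np.pi
    print("tool shift",np.round(d,4),"rz",round(turn,3),"tilt",np.round(r.apply([0,0,1]),4),"yaw",round(a,3))
```

Run:
```python
from h import *
c=ctrl.calibration("top");im=cv2.imread("pics/top0.png")[:,:,::-1].copy()
for k in HSV:
    m=mask(im,k);n,l,st,ce=cv2.connectedComponentsWithStats(m);i=1+np.argmax(st[1:,4])
    print(k,st[i],np.round(plane(c,ce[i],.02),3))
print("tray",np.round(plane(c,[282,205],.01),3), "block",np.round(plane(c,[297,217],.018),3))
print("corners",np.round(plane(c,[[261,182],[309,188],[303,227],[254,221]],.018),3).tolist())
w=ctrl.calibration("wrist");p,r=tool();T=np.eye(4);T[:3,:3]=r.as_matrix();T[:3,3]=p
print(w["camera_matrix"],w["k1"],np.round(np.linalg.inv(T)@w["cam_to_world"],4))
to([.37,-.21,.3],np.pi)
```

```text
blue [344 213  24  22 368] [[ 0.469 -0.275  0.02 ]]
yellow [118 190  26  35 499] [[0.495 0.419 0.02 ]]
green [195 212  26  36 488] [[0.424 0.191 0.02 ]]
tray [[ 0.516 -0.044  0.01 ]] block [[ 0.479 -0.09   0.018]]
corners [[0.585, 0.024, 0.018], [0.57, -0.126, 0.018], [0.449, -0.109, 0.018], [0.463, 0.042, 0.018]]
[[270.42483112   0.         256.90674925]
 [  0.         270.42483112 194.98185854]
 [  0.           0.           1.        ]] -0.0390524774461217 [[ 5.000e-04 -9.646e-01 -2.638e-01  6.690e-02]
 [ 1.000e+00  2.000e-04  1.000e-03  5.000e-04]
 [-9.000e-04 -2.638e-01  9.646e-01 -1.243e-01]
 [ 0.000e+00  0.000e+00  0.000e+00  1.000e+00]]
tool shift [ 0.244  -0.301  -0.0501] rz -2.698 tilt [-8.0e-04  1.3e-03 -1.0e+00] yaw 0.444
```

Emit:
drive_effector(
  rows=[
    [0.037,-0.033,0,0,0,0],
    [0.037,-0.033,0,0,0,0],
    [0.037,-0.033,0,0,0,0],
    [0.037,-0.033,0,0,0,0],
    [0.037,-0.033,0,0,0,0],
    [0.037,-0.033,0,0,0,0],
    [0.037,-0.033,0,0,0,0],
    [0.037,-0.033,0,0,0,0],
    [0.037,-0.033,0,0,0,0],
    [0.037,-0.033,0,0,0,0],
  ],
  finger_gap=0.6,
)

```text
t: 1.1
position: [0.4717, -0.1283, 0.2502]
tool_rot: [0.0, 0.976, 0.22, -0.0]
contact_force: [1.7, -0.8, 0.5]
gripper_width: 0.604
finger_force: 0.0
```

Emit:
drive_effector(
  rows=[
    [0,0,0,0,0,-0.15],
    [0,0,0,0,0,-0.15],
    [0,0,0,0,0,-0.15],
    [0,0,0,0,0,-0.15],
    [0,0,0,0,0,-0.15],
    [0,0,0,0,0,-0.15],
    [0,0,0,0,0,-0.15],
    [0,0,0,0,0,-0.15],
    [0,0,0,0,0,-0.15],
  ],
)

```text
t: 2.0
position: [0.4712, -0.1301, 0.25]
tool_rot: [-0.0, 0.622, 0.783, -0.0]
contact_force: [0.3, -0.4, 0.5]
gripper_width: 0.601
finger_force: 0.0
```

Emit:
drive_effector(
  rows=[
    [0,0,0,0,0,-0.15],
    [0,0,0,0,0,-0.15],
    [0,0,0,0,0,-0.15],
    [0,0,0,0,0,-0.15],
    [0,0,0,0,0,-0.15],
    [0,0,0,0,0,-0.15],
    [0,0,0,0,0,-0.15],
    [0,0,0,0,0,-0.15],
    [0,0,0,0,0,-0.148],
    [0,0,0,0,0,0],
  ],
)

```text
t: 3.0
position: [0.4712, -0.1302, 0.25]
tool_rot: [-0.0, -0.001, 1.0, 0.0]
contact_force: [0.2, 0.2, 0.5]
gripper_width: 0.6
finger_force: 0.0
```

Run:
```python
from h import *
c,im=snap("wrist","w1");np.savez("w1.npz",**c)
to([.50,-.12,.2],np.pi);print(ctrl.sense()["joints"])
```

```text
tool shift [-0.0287  0.0103  0.05  ] rz -0.003 tilt [-6.e-04  4.e-04 -1.e+00] yaw 3.138
[ 0.75974593  0.3432301  -0.70173617  1.92315944  0.26616299  0.96941609
  1.50191505]
```

View pics/w1.png

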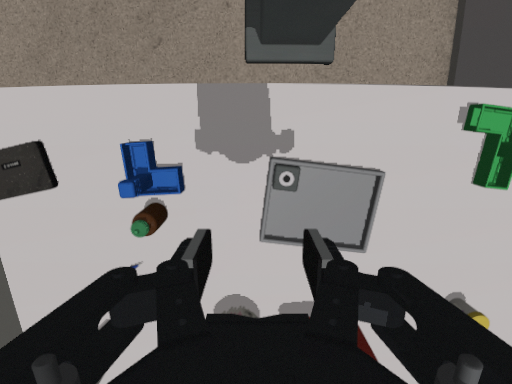

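The wrist view has the tray with corners near (272,157), (382,170), (366,250) and (261,240), and the block's ring at (287,178). The blue post top is near (128,188), beside the green-capped bottle at (140,228). Next I'll take a second view, shifted and lower.

Emit:
drive_effector(
  rows=[
    [0,0.03,0.01,0,0,0],
    [0,0.03,0.02,0,0,0],
    [0,0.02,0.02,0,0,0],
    [0,0,0,0,0,0],
    [0,0,0,0,0,0],
  ],
)

```text
t: 3.55
position: [0.4714, -0.0503, 0.2003]
tool_rot: [-0.0, 0.001, 1.0, -0.0]
contact_force: [0.5, 0.0, -0.2]
gripper_width: 0.599
finger_force: 0.0
```

Run:
```python
from h import *
c,im=snap("wrist","w2");np.savez("w2.npz",**c)
a=cv2.resize(cv2.imread("pics/w1.png")[145:265,250:400],None,fx=4,fy=4,interpolation=2)
cv2.imwrite("pics/w1c.png",a)
g=cv2.cvtColor(im,cv2.COLOR_RGB2HSV);
b=cv2.imread("pics/w2.png");cv2.imwrite("pics/w2c.png",b)
to([.48,-.27,.2],np.pi)
```

```text
tool shift [-0.0086 -0.219   0.0008] rz -0.002 tilt [ 3.e-04 -6.e-04 -1.e+00] yaw 3.139
```

View pics/w2.png

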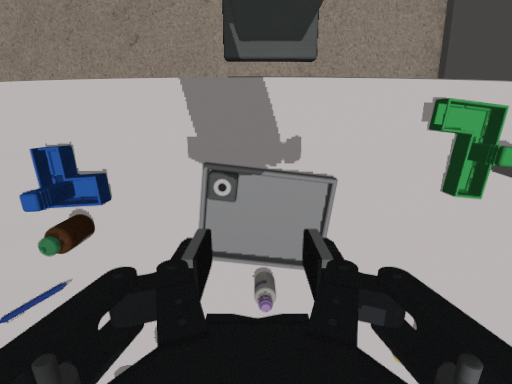

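View pics/w1c.png

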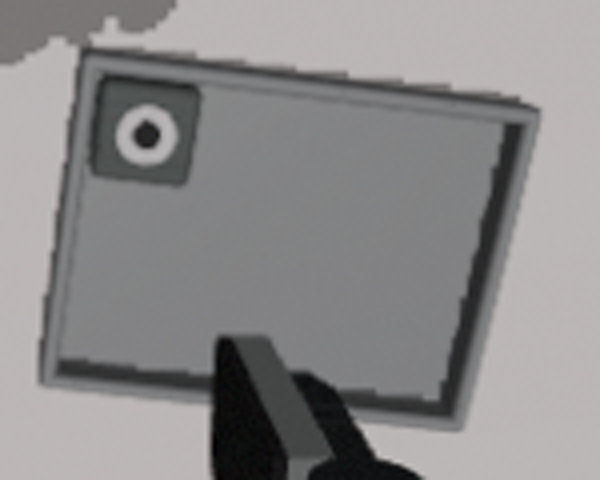

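In the second view the ring is at (222,187), the tray spans (204,165) to (335,178), and green's post is at about (505,157). The crop shows a clean outer rim edge on the left, right and bottom. Next I'll fit the tray with edge profiles.

Create tray.py:
```python
from h import *
def ring(im,guess):
    x,y=map(int,guess);m=cv2.inRange(cv2.cvtColor(im,cv2.COLOR_RGB2GRAY)[y-13:y+14,x-13:x+14],140,255)
    n,l,st,ce=cv2.connectedComponentsWithStats(m);b=[i for i in range(1,n) if st[i,0]>0 and st[i,1]>0 and st[i,0]+st[i,2]<27 and st[i,1]+st[i,3]<27]
    i=max(b,key=lambda i:st[i,4]);f=cv2.findContours((l==i).astype(np.uint8),0,1)[0][0];e=cv2.fitEllipse(f)
    return np.array(e[0])+[x-13,y-13],e[1]
def edge(c,im,ctr,yaw,side,z=.018):
    "offset (m) outward of bright-outside edge from the nominal outer rim line; fit slope"
    g=cv2.cvtColor(im,cv2.COLOR_RGB2GRAY).astype(np.float32);M=np.array([[np.cos(yaw),-np.sin(yaw)],[np.sin(yaw),np.cos(yaw)]])
    n={'+x':[1,0],'-x':[-1,0],'+y':[0,1],'-y':[0,-1]}[side];n=np.array(n);t=np.array([-n[1],n[0]])
    h,L=(.06075,.07) if n[0] else (.07875,.052);s=np.linspace(-L,L,41);o=np.arange(-.008,.0081,.0004);res=[]
    for a in s:
        w=np.array(ctr)+(n*(h+o)[:,None]+t*a)@M.T;p=proj(c,np.c_[w,np.full(len(o),z)]).astype(np.float32)
        v=cv2.remap(g,p[:,0],p[:,1],cv2.INTER_LINEAR).ravel()
        d=np.gradient(cv2.GaussianBlur(v[:,None],(1,5),0).ravel());k=np.argmax(d)
        if v[-5:].mean()>150 and v[:8].min()>45 and d[k]>3: 
            q=slice(max(k-3,0),k+4);res.append((a,(o[q]*d[q]).sum()/d[q].sum()))
    if len(res)<6:return None
    res=np.array(res);f=np.polyfit(*res.T,1);r=res[:,1]-np.polyval(f,res[:,0]);ok=abs(r)<2*np.median(abs(r))+1e-4
    f=np.polyfit(*res[ok].T,1);return ok.sum(),round(f[1]*1e3,2),round(f[0],4),round(r[ok].std()*1e3,2)
```

Run:
```python
from tray import *
V=[];G=[(287,178),(222,187)]
for k,g in zip(("w1","w2"),G):
    c=dict(np.load(k+".npz"));im=cv2.imread(f"pics/{k}.png")[:,:,::-1].copy();e=ring(im,g);V.append((c,im,e[0]));print(e)
P=tri(V[0][0],[V[0][2]],V[1][0],[V[1][2]]);print("ring",P, [plane(v[0],[v[2]],.018) for v in V])
yaw=-.11
for it in range(1):
    for yaw in(-.11,):
        ring_=np.mean([plane(v[0],[v[2]],.018)[0,:2] for v in V],0)
        ctr=ring_+R.from_euler('z',yaw).as_matrix()[:2,:2]@[.036,.054];print(ctr)
        for v in V:print({s:edge(v[0],v[1],ctr,yaw,s) for s in('+x','-x','+y','-y')})
```

```text
(array([286.09598732, 178.33624458]), (13.691551208496094, 14.163681983947754))
(array([221.94107151, 187.0142374 ]), (15.574687004089355, 16.19724464416504))
ring [[ 4.78906210e-01 -9.16140498e-02  1.91080634e-02  1.53028544e-04]] [array([[ 0.47905964, -0.09150397,  0.018     ]]), array([[ 0.47925244, -0.0917549 ,  0.018     ]])]
[ 0.52086649 -0.04190783]
{'+x': (np.int64(23), np.float64(-3.15), np.float64(0.0107), np.float64(2.64)), '-x': (np.int64(30), np.float64(2.65), np.float64(0.0022), np.float64(0.6)), '+y': (np.int64(30), np.float64(-4.39), np.float64(0.0694), np.float64(1.33)), '-y': (np.int64(36), np.float64(1.74), np.float64(0.0083), np.float64(0.21))}
{'+x': (np.int64(20), np.float64(-0.53), np.float64(0.0072), np.float64(0.26)), '-x': (np.int64(17), np.float64(2.79), np.float64(-0.0074), np.float64(0.59)), '+y': None, '-y': (np.int64(26), np.float64(-1.19), np.float64(0.0246), np.float64(2.49))}
```

Run:
```python
s=open("tray.py").read()
i=s.index("        d=np.gradient");j=s.index("    if len(res)<6")
s=s[:i]+'''        T=v[-6:].mean();th=T-20
        b=np.where(v<th)[0]
        if T>150 and len(b) and 0<b[-1]<len(o)-6 and v[max(b[-1]-8,0):b[-1]].min()>60:
            k=b[-1];res.append((a,o[k]+(th-v[k])/(v[k+1]-v[k])*.0004))
'''+s[j:]
open("tray.py","w").write(s)
```

Create fit.py:
```python
from tray import *
import sys
def go(views,yaw,sides):
    V=[]
    for k,g in views:
        c=dict(np.load(k+".npz"));im=cv2.imread(f"pics/{k}.png")[:,:,::-1].copy();V.append((c,im,ring(im,g)[0]))
    rg=np.mean([plane(v[0],[v[2]],.018)[0,:2] for v in V],0)
    ctr=rg+R.from_euler('z',yaw).as_matrix()[:2,:2]@[.036,.054];print("ring",rg,"ctr",ctr,"yaw",yaw)
    for v in V:
        for s in sides:print(s,edge(v[0],v[1],ctr,yaw,s))
if __name__=="__main__":
    go([("w1",(287,178)),("w2",(222,187))],-.118,['+x','+y','-y','-x'])
```

```bash
python3 fit.py
```

```text
ring [ 0.47915604 -0.09162944] ctr [ 0.52126292 -0.0422431 ] yaw -0.118
+x (np.int64(23), np.float64(-0.51), np.float64(0.0014), np.float64(0.18))
+y (np.int64(41), np.float64(-0.41), np.float64(-0.0007), np.float64(0.11))
-y (np.int64(34), np.float64(2.34), np.float64(0.0007), np.float64(0.22))
-x (np.int64(39), np.float64(4.32), np.float64(0.0011), np.float64(0.42))
+x (np.int64(26), np.float64(-0.52), np.float64(-0.0013), np.float64(0.11))
+y (np.int64(25), np.float64(-0.27), np.float64(-0.0009), np.float64(0.22))
-y (np.int64(28), np.float64(0.5), np.float64(0.0074), np.float64(0.62))
-x (np.int64(7), np.float64(5.39), np.float64(-0.0018), np.float64(0.16))
```

Tray fit: yaw is −0.118, centre about (0.521, −0.0424), and the ring triangulates to z=19 mm against the expected 18. Now I'll take two views over blue.

Emit:
drive_effector(
  rows=[
    [-0.01,-0.04,0,0,0,0],
    [-0.01,-0.04,0,0,0,0],
    [-0.01,-0.04,0,0,0,0],
    [-0.01,-0.04,0,0,0,0],
    [-0.01,-0.03,0,0,0,0],
    [0,0,0,0,0,0],
    [0,0,0,0,0,0],
  ],
)

```text
t: 4.3
position: [0.5214, -0.2419, 0.2008]
tool_rot: [0.0, 0.002, 1.0, -0.0]
contact_force: [-0.2, 0.3, 0.0]
gripper_width: 0.602
finger_force: 0.0
```

Run:
```python
from h import *
c,im=snap("wrist","b1");np.savez("b1.npz",**c)
```

Emit:
drive_effector(
  rows=[
    [0,-0.03,0.01,0,0,0],
    [0,-0.03,0.01,0,0,0],
    [0,0,0.01,0,0,0],
    [0,0,0,0,0,0],
    [0,0,0,0,0,0],
  ],
)

```text
t: 4.85
position: [0.5219, -0.2982, 0.1707]
tool_rot: [0.0, -0.001, 1.0, 0.0]
contact_force: [0.2, -0.1, -0.0]
gripper_width: 0.596
finger_force: 0.0
```

Run:
```python
from h import *
c,im=snap("wrist","b2");np.savez("b2.npz",**c)
a=[]
for k in("b1","b2"):
    im=cv2.imread(f"pics/{k}.png");m=mask(im[:,:,::-1].copy(),"blue");n,l,st,ce=cv2.connectedComponentsWithStats(m);i=1+np.argmax(st[1:,4]);x,y=st[i,:2];print(k,st[i])
    x-=5;y-=5;a.append(cv2.resize(im[y:y+110,x:x+110],(400,400),interpolation=cv2.INTER_CUBIC))
cv2.imwrite("pics/bc.png",np.hstack(a))
```

```text
b1 [ 196   98   69   67 2917]
b2 [ 249   95   73   74 3641]
```

View pics/bc.png

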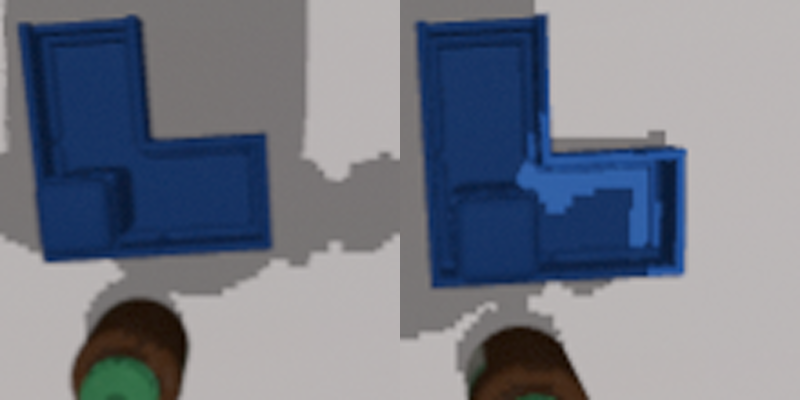

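Both crops show blue with its post top face at roughly (42–115,178–255) in the left crop and (458–537,195–280) in the right. The arms point up (world −x) and right (+y), and the bottle stands just below the post.

Create ins.py:
```python
from h import *
def outline(k,col,z=.026):
    c=dict(np.load(k+".npz"));im=cv2.imread(f"pics/{k}.png")[:,:,::-1].copy();m=mask(im,col)
    f=max(cv2.findContours(m,0,cv2.CHAIN_APPROX_NONE)[0],key=cv2.contourArea).reshape(-1,2)
    w=plane(c,f.astype(float),z)[:,:2];r=cv2.minAreaRect((w*1e3).astype(np.float32));return r
def posttop(views):
    "views: (name, 4 corner pixels) x2"
    (a,p),(b,q)=views;A,B=[dict(np.load(k+".npz")) for k in(a,b)];P=tri(A,p,B,q);print(np.round(P*1e3,1).tolist(),"centre",np.round(P.mean(0),4))
    m=.064
    for c,x in((A,p),(B,q)):
        w=plane(c,x,m)[:,:2];e=np.diff(np.r_[w,w[:1]],axis=0);print("  z=.064 centre",w.mean(0).round(4),"sides",(np.hypot(*e.T)*1e3).round(1),"angles",np.degrees(np.arctan2(e[:,1],e[:,0])).round(1))
```

Run:
```python
from ins import *
for k in("b1","b2"):print(outline(k,"blue"))
s=110/400;O1=np.array([191,93]);O2=np.array([244,90])
p=np.array([[42,182],[108,177],[115,250],[45,256]])*s+O1;q=(np.array([[458,197],[533,194],[537,276],[461,280]])-[400,0])*s+O2
posttop([("b1",p),("b2",q)])
```

```text
((465.322265625, -270.0673522949219), (68.49108123779297, 69.06690979003906), 3.129976749420166)
((465.0970764160156, -270.65509033203125), (69.03749084472656, 68.57831573486328), 3.3460326194763184)
[[475.5, -296.1, 54.3, 0.6], [474.5, -278.0, 54.7, 0.2], [494.2, -276.7, 56.0, 0.1], [494.9, -295.3, 59.4, 0.7]] centre [ 4.848e-01 -2.865e-01  5.610e-02  4.000e-04]
  z=.064 centre [ 0.4841 -0.2853] sides [17.4 19.2 18.9 19.5] angles [ 93.9   3.4 -85.4 179.2]
  z=.064 centre [ 0.4837 -0.287 ] sides [17.4 19.2 18.  19.4] angles [  92.5    4.3  -86.8 -177.6]
```

Run:
```python
from h import *
to([.4839,-.2868,.05],np.radians(183.2))
```

```text
tool shift [0.0383 0.0116 0.121 ] rz -0.053 tilt [ 8.e-04  5.e-04 -1.e+00] yaw -3.139
```

Emit:
drive_effector(
  rows=[
    [0.019,0.0058,0,0,0,0],
    [0.0193,0.0058,0,0,0,0],
    [0,0,0.03,0,0,-0.053],
    [0,0,0.03,0,0,0],
    [0,0,0.03,0,0,0],
    [0,0,0.021,0,0,0],
    [0,0,0.01,0,0,0],
    [0,0,0,0,0,0],
  ],
  finger_gap=0.6,
)

```text
t: 5.7
position: [0.4832, -0.2874, 0.0489]
tool_rot: [-0.001, -0.027, 1.0, 0.0]
contact_force: [0.2, 0.2, 0.6]
gripper_width: 0.598
finger_force: 0.0
```

Emit:
drive_effector(
  rows=[
    [0,0,0,0,0,0],
    [0,0,0,0,0,0],
    [0,0,0,0,0,0],
    [0,0,0,0,0,0],
    [0,0,0,0,0,0],
  ],
  finger_gap=0,
  grip_force=60,
)

```text
t: 6.2
position: [0.4842, -0.2887, 0.0505]
tool_rot: [0.001, -0.027, 1.0, -0.0]
contact_force: [-0.8, 1.6, 7.1]
gripper_width: 0.225
finger_force: 63.1
```

Run:
```python
from h import *
p,r=tool();s=ctrl.sense();print(p,r.as_matrix()[:,0],s["contact_force"],s["moment"])
to([.4839,-.2868,.13],0)
```

```text
[ 0.48423013 -0.2886557   0.05051105] [-0.99857428 -0.0533506  -0.00176675] [-0.7728763   1.59313473  7.07039386] [ 0.16966061  0.14486418 -0.01057168]
tool shift [ 0.0001  0.0018 -0.0795] rz -3.088 tilt [ 1.8e-03 -9.0e-04 -1.0e+00] yaw -3.088
```

Emit:
drive_effector(
  rows=[
    [0,0,-0.02,0,0,0],
    [0,0,-0.04,0,0,0],
    [0,0,-0.04,0,0,0],
    [-0.0123,0.0357,0,0,0,0],
    [-0.0123,0.0357,0,0,0,0.145],
    [-0.0123,0.0357,0,0,0,0.145],
    [0,0,0,0,0,0.145],
    [0,0,0,0,0,0.145],
    [0,0,0,0,0,0.145],
    [0,0,0,0,0,0.145],
  ],
)

```text
t: 7.2
position: [0.5193, -0.1815, 0.1494]
tool_rot: [-0.0, 0.4, 0.917, -0.0]
contact_force: [-0.1, -0.4, -1.3]
gripper_width: 0.223
finger_force: 62.0
```

Emit:
drive_effector(
  rows=[
    [0,0,0,0,0,0.145],
    [0,0,0,0,0,0.145],
    [0,0,0,0,0,0.145],
    [0,0,0,0,0,0.145],
    [0,0,0,0,0,0.145],
    [0,0,0,0,0,0.145],
    [0,0,0,0,0,0],
    [0,0,0,0,0,0],
    [0,0,0,0,0,0],
  ],
)

```text
t: 8.1
position: [0.5194, -0.1815, 0.1493]
tool_rot: [-0.0, 0.746, 0.666, -0.0]
contact_force: [-0.4, 0.9, -1.6]
gripper_width: 0.226
finger_force: 62.0
```

Run:
```python
from h import *
c,im=snap("wrist","p1");np.savez("p1.npz",**c)
p,r=tool();s=ctrl.sense();print(p,s["contact_force"],s["gripper_width"])
to([.5145,-.096,.06],np.radians(83.24))
```

```text
[ 0.5194496  -0.18153481  0.14925841] [ 0.59377801 -0.10748134 -1.77792563] 0.22722216097960035
tool shift [ 0.0844 -0.0146  0.0893] rz 0.004 tilt [-1.e-04  2.e-04 -1.e+00] yaw 1.457
```

View pics/p1.png

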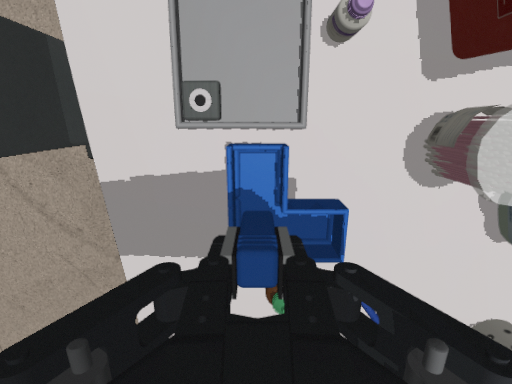

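The wrist view shows blue held square between the jaws, correctly oriented, with outer rims at columns 229 and 288 and the arm corner at (345,203). The tray ring is at (200,100).

Create held.py:
```python
from h import *
def ext(k,col,rows=None,cols=None,which=0):
    "mask edge pixel points: for rows: which 0 left 1 right; for cols: 0 top 1 bottom"
    im=cv2.imread(f"pics/{k}.png")[:,:,::-1].copy();m=mask(im,col);n,l,st,_=cv2.connectedComponentsWithStats(m);m=l==1+np.argmax(st[1:,4]);o=[]
    for r in range(*(rows or cols)):
        a=np.where(m[r] if rows else m[:,r])[0];v=(a[0]-.5) if which==0 else (a[-1]+.5);o.append((v,r) if rows else (r,v))
    return np.array(o)
def line(k,px,z,yaw,ctr):
    "mean offset in frame (ctr,yaw), slope"
    c=dict(np.load(k+".npz"));w=plane(c,px,z)[:,:2]-ctr;q=w@R.from_euler('z',yaw).as_matrix()[:2,:2];return q*1e3
```

Run:
```python
from held import *
from fit import go
go([("p1",(200,100))],-.118,['+x','-x','-y'])
tcp=np.array([.51945,-.18153]);ya=1.457-np.pi/2;z=.1248;print("ya",ya)
for nm,px,i in(("left -17.25",ext("p1","blue",rows=(155,215),which=0),0),("right 17.25",ext("p1","blue",rows=(155,195),which=1),0),("top 17.25",ext("p1","blue",cols=(298,338),which=0),1),("rightarm 53.25",ext("p1","blue",rows=(212,256),which=1),0),("bottom -17.25",ext("p1","blue",cols=(315,338),which=1),1)):
    q=line("p1",px,z,ya,tcp);f=np.polyfit(q[:,1-i],q[:,i],1);print(nm,q[:,i].mean().round(2),"slope",f[0].round(4))
```

```text
ring [ 0.47855662 -0.09122748] ctr [ 0.5206635  -0.04184114] yaw -0.118
+x (np.int64(25), np.float64(0.19), np.float64(-0.0014), np.float64(0.13))
-x (np.int64(27), np.float64(-0.43), np.float64(0.0006), np.float64(0.12))
-y (np.int64(38), np.float64(0.98), np.float64(-0.0008), np.float64(0.34))
ya -0.11379632679489649
left -17.25 -16.28 slope -0.0048
right 17.25 17.44 slope -0.0085
top 17.25 22.95 slope 0.0006
rightarm 53.25 53.43 slope 0.0107
bottom -17.25 -16.78 slope -0.0048
```

Emit:
drive_effector(
  rows=[
    [0.03,-0.005,0,0,0,0.004],
    [0.03,-0.005,0,0,0,0],
    [0.0245,-0.0048,0,0,0,0],
    [0,0,0.03,0,0,0],
    [0,0,0.03,0,0,0],
    [0,0,0.01,0,0,0],
    [0,0,0,0,0,0],
    [0,0,0,0,0,0],
  ],
)

```text
t: 8.95
position: [0.5155, -0.0961, 0.0801]
tool_rot: [0.0, 0.748, 0.663, 0.0]
contact_force: [0.8, -0.7, -1.1]
gripper_width: 0.229
finger_force: 61.9
```

Run:
```python
from h import *
to([.5143,-.0959,.0545],np.radians(83.24));print(ctrl.sense()["position"],ctrl.sense()["contact_force"])
```

```text
tool shift [ 0.0001 -0.0013  0.0256] rz -0.002 tilt [ 1.e-03 -1.e-04 -1.e+00] yaw 1.451
[ 0.5155181  -0.09610573  0.08006574] [ 0.77013804 -0.69066042 -1.14661533]
```

Emit:
drive_effector(
  rows=[
    [0,-0.001,0,0,0,0],
    [0,0,0.008,0,0,0],
    [0,0,0.006,0,0,0],
    [0,0,0,0,0,0],
  ],
)

```text
t: 9.35
position: [0.5132, -0.0956, 0.0645]
tool_rot: [-0.001, 0.748, 0.663, -0.0]
contact_force: [-0.5, 0.7, -1.3]
gripper_width: 0.228
finger_force: 61.9
```

Emit:
drive_effector(
  rows=[
    [0,0,0.004,0,0,0],
    [0,0,0.004,0,0,0],
    [0,0,0.002,0,0,0],
    [0,0,0.002,0,0,0],
    [0,0,0,0,0,0],
  ],
)

```text
t: 9.85
position: [0.5138, -0.0956, 0.0544]
tool_rot: [-0.0, 0.748, 0.663, -0.0]
contact_force: [-3.1, 1.0, 14.1]
gripper_width: 0.225
finger_force: 64.3
```

Emit:
drive_effector(
  rows=[
    [0,0,0,0,0,0],
    [0,0,0,0,0,0],
    [0,0,0,0,0,0],
    [0,0,0,0,0,0],
  ],
  finger_gap=0.6,
)

```text
t: 10.25
position: [0.5139, -0.0957, 0.0532]
tool_rot: [-0.0, 0.748, 0.663, -0.0]
contact_force: [0.2, -0.1, 0.2]
gripper_width: 0.596
finger_force: 0.0
```

Emit:
drive_effector(
  rows=[
    [0,0,-0.03,0,0,0],
    [0,0,-0.04,0,0,0],
    [-0.02,0,-0.04,0,0,0],
    [-0.04,0,-0.04,0,0,0],
    [0,0,0,0,0,0],
    [0,0,0,0,0,0],
  ],
)

```text
t: 10.85
position: [0.5074, -0.1516, 0.1992]
tool_rot: [0.001, 0.749, 0.663, 0.0]
contact_force: [-0.6, 0.4, -1.4]
gripper_width: 0.603
finger_force: 0.0
```

Run:
```python
from h import *
c,im=snap("wrist","p2");np.savez("p2.npz",**c)
p,_=tool();print(p)
a=cv2.imread("pics/p2.png")[60:260,130:400];cv2.imwrite("pics/p2c.png",cv2.resize(a,None,fx=2.5,fy=2.5,interpolation=2))
to([.46,.41,.25],np.pi/2)
```

```text
[ 0.50685631 -0.15023348  0.19812645]
tool shift [ 0.5506 -0.1137 -0.0515] rz -0.12 tilt [-6.e-04  6.e-04 -1.e+00] yaw 1.451
```

View pics/p2c.png

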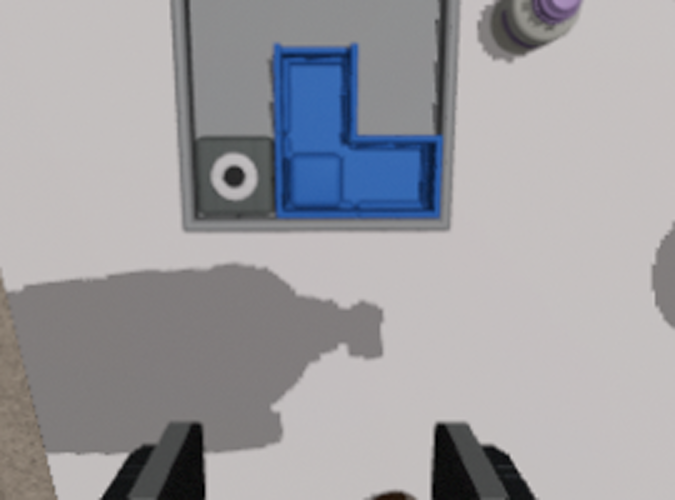

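Blue lies flat in its place: the crop shows an even rim against the tray wall and block. On to yellow.

Emit:
drive_effector(
  rows=[
    [0.047,-0.0094,0,0,0,0],
    [0.047,-0.0094,0,0,0,0],
    [0.047,-0.0094,0,0,0,0],
    [0.047,-0.0094,0,0,0,0],
    [0.047,-0.0094,0,0,0,0],
    [0.047,-0.0094,0,0,0,0],
    [0.047,-0.0094,0,0,0,0],
    [0.047,-0.0094,0,0,0,0],
    [0.047,-0.0094,0,0,0,0],
    [0.047,-0.0094,0,0,0,0],
  ],
)

```text
t: 11.9
position: [0.4678, 0.3298, 0.1969]
tool_rot: [-0.001, 0.747, 0.664, -0.002]
contact_force: [0.6, -0.8, 0.4]
gripper_width: 0.599
finger_force: 0.0
```

Emit:
drive_effector(
  rows=[
    [0,0,0,0,0,0],
    [0,0,0,0,0,0],
  ],
)

```text
t: 12.1
position: [0.4678, 0.3289, 0.1969]
tool_rot: [-0.001, 0.747, 0.665, -0.002]
contact_force: [-1.0, -0.4, -0.6]
gripper_width: 0.601
finger_force: 0.0
```

Create two.py:
```python
from ins import *
import sys
col,a,b,pic=sys.argv[1:5];o=[]
for k in(a,b):
    print(k,outline(k,col));im=cv2.imread(f"pics/{k}.png");m=mask(im[:,:,::-1].copy(),col);n,l,st,ce=cv2.connectedComponentsWithStats(m);i=1+np.argmax(st[1:,4]);x,y,w,h=st[i,:4];x-=5;y-=5;print("crop origin",x,y,"size",w,h)
    o.append(cv2.resize(im[y:y+130,x:x+130],(400,400),interpolation=cv2.INTER_CUBIC))
cv2.imwrite(f"pics/{pic}.png",np.hstack(o))
```

Run:
```python
from h import *
c,im=snap("wrist","y1");np.savez("y1.npz",**c);print(tool()[0])
```

```text
[0.46878222 0.32699747 0.19702805]
```

Emit:
drive_effector(
  rows=[
    [0.02,0.03,0.01,0,0,0],
    [0.01,0.03,0.02,0,0,0],
    [0,0,0,0,0,0],
    [0,0,0,0,0,0],
    [0,0,0,0,0,0],
  ],
)

```text
t: 12.65
position: [0.5326, 0.349, 0.1687]
tool_rot: [-0.0, 0.748, 0.663, -0.0]
contact_force: [0.3, -0.2, -0.4]
gripper_width: 0.599
finger_force: 0.0
```

Run:
```python
from h import *
c,im=snap("wrist","y2");np.savez("y2.npz",**c);print(tool()[0])
```

```bash
python3 two.py yellow y1 y2 yc
```

```text
[0.53269085 0.34931444 0.16911906]
y1 ((495.09124755859375, 427.2770690917969), (104.65129852294922, 68.57189178466797), 11.983171463012695)
crop origin 221 42 size 104 88
y2 ((494.9237060546875, 428.22589111328125), (105.16357421875, 69.34700775146484), 12.00821590423584)
crop origin 153 65 size 113 95
```

View pics/yc.png

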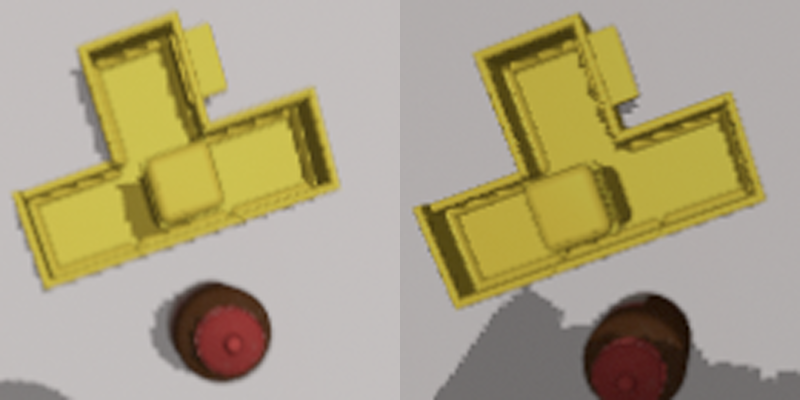

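The crops show yellow with its post top at about (146–222,148–226) left and (528–612,165–250) right. Its stub points up and the red bottle stands below.

Run:
```python
from ins import *
s=130/400
p=np.array([[147,165],[209,148],[223,208],[160,226]])*s+[221,42];q=(np.array([[527,182],[596,164],[612,232],[545,251]])-[400,0])*s+[153,65]
posttop([("y1",p),("y2",q)])
to([.4987,.4102,.05],np.radians(102))
```

```text
[[488.7, 417.3, 58.3, 2.8], [507.8, 419.9, 56.0, 2.3], [510.0, 401.7, 60.7, 1.6], [490.7, 398.8, 60.3, 1.8]] centre [0.4993 0.4094 0.0588 0.0021]
  z=.064 centre [0.4991 0.4081] sides [18.6 17.4 19.3 17.7] angles [   8.2  -81.2 -171.    96.6]
  z=.064 centre [0.4999 0.4105] sides [19.2 18.2 19.2 18.7] angles [   6.9  -85.2 -171.6   95.1]
tool shift [ 0.0564 -0.041   0.1191] rz -0.329 tilt [-1.e-04 -1.e-04 -1.e+00] yaw 1.451
```

Emit:
drive_effector(
  rows=[
    [0.0282,-0.0203,0,0,0,0],
    [0.0282,-0.0203,0,0,0,0],
    [0,0,0,0,0,-0.11],
    [0,0,0.03,0,0,-0.11],
    [0,0,0.03,0,0,-0.11],
    [0,0,0.03,0,0,0],
    [0,0,0.02,0,0,0],
    [0,0,0.009,0,0,0],
    [0,0,0,0,0,0],
  ],
  finger_gap=0.6,
)

```text
t: 13.6
position: [0.499, 0.4102, 0.0493]
tool_rot: [-0.0, 0.629, 0.777, -0.001]
contact_force: [0.7, 0.2, 1.0]
gripper_width: 0.599
finger_force: 0.0
```

Run:
```python
from h import *
to([.499,.41,.05],np.radians(102));print(ctrl.sense()["contact_force"])
```

```text
tool shift [-0.0002 -0.     -0.0007] rz 0.001 tilt [-0.0011 -0.001  -1.    ] yaw 1.781
[0.71165489 0.19342217 1.01374344]
```

Emit:
drive_effector(
  rows=[
    [0,0,0,0,0,0],
    [0,0,0,0,0,0],
    [0,0,0,0,0,0],
    [0,0,0,0,0,0],
    [0,0,0,0,0,0],
    [0,0,-0.02,0,0,0],
    [0,0,-0.04,0,0,0],
    [0,0,-0.045,0,0,0],
    [0,0,-0.045,0,0,0],
  ],
  finger_gap=0,
  grip_force=60,
)

```text
t: 14.5
position: [0.4995, 0.4103, 0.2013]
tool_rot: [-0.0, 0.629, 0.777, -0.0]
contact_force: [1.2, 0.5, -0.5]
gripper_width: 0.225
finger_force: 58.8
```

Emit:
drive_effector(
  rows=[
    [-0.0411,-0.01325,0,0,0,0],
    [-0.0411,-0.01325,0,0,0,0],
    [-0.0411,-0.01325,0,0,0,0],
    [-0.0411,-0.01325,0,0,0,0],
    [-0.0411,-0.01325,0,0,0,0],
    [-0.0411,-0.01325,0,0,0,0],
    [-0.0411,-0.01325,0,0,0,0],
    [-0.0411,-0.01325,0,0,0,0],
    [-0.0411,-0.01325,0,0,0,0],
    [-0.0411,-0.01325,0,0,0,0],
  ],
)

```text
t: 15.5
position: [0.4555, -0.0207, 0.2002]
tool_rot: [0.001, 0.629, 0.777, 0.0]
contact_force: [1.0, -0.6, -1.6]
gripper_width: 0.224
finger_force: 59.0
```

Emit:
drive_effector(
  rows=[
    [0,0,0,0,0,0.146],
    [0,0,0,0,0,0.146],
    [0,0,0,0,0,0.146],
    [0,0,0,0,0,0.146],
    [0,0,0,0,0,0.146],
    [0,0,0,0,0,0.146],
    [0,0,0,0,0,0.146],
  ],
)

```text
t: 16.2
position: [0.4558, -0.0189, 0.2]
tool_rot: [0.0, 0.93, 0.368, 0.0]
contact_force: [-0.2, -0.5, -2.0]
gripper_width: 0.228
finger_force: 59.0
```

Emit:
drive_effector(
  rows=[
    [0,0,0,0,0,0.146],
    [0,0,0,0,0,0.146],
    [0,0,0,0,0,0.146],
    [0,0,0,0,0,0.146],
    [0,0,0,0,0,0.146],
    [0,0,0,0,0,0.146],
    [0,0,0,0,0,0],
    [0,0,0,0,0,0],
    [0,0,0,0,0,0],
  ],
)

```text
t: 17.1
position: [0.4559, -0.0189, 0.1998]
tool_rot: [-0.0, 0.998, -0.057, 0.0]
contact_force: [0.0, -0.2, -2.1]
gripper_width: 0.228
finger_force: 59.0
```

Run:
```python
from h import *
c,im=snap("wrist","p3");np.savez("p3.npz",**c);print(tool()[0])
to([.4874,-.0198,.0545],np.radians(-6.76))
```

```text
[ 0.45584539 -0.01892794  0.19972325]
tool shift [ 0.0314 -0.0027  0.1452] rz 0.003 tilt [ 1.e-04  1.e-04 -1.e+00] yaw -0.115
```

View pics/p3.png

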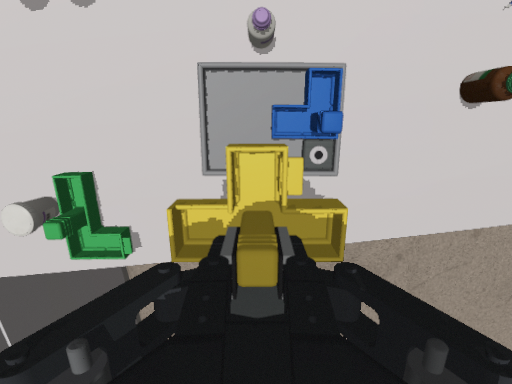

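The view shows yellow held in the correct orientation (stub up, lip right), with its bar ends at columns 170 and 345. The ring is at (318,155), with blue at upper right.

Run:
```python
from held import *
from fit import go
go([("p3",(318,155))],-.118,['+y','-y','+x'])
tcp=np.array([.45585,-.01893]);ya=-.115;z=.176
for nm,px,i in(("stub left 17.25",ext("p3","yellow",rows=(155,195),which=0),1),("bar left 53.25",ext("p3","yellow",rows=(212,250),which=0),1),("bar right -53.25",ext("p3","yellow",rows=(212,250),which=1),1),("bottom L -17.25",ext("p3","yellow",cols=(178,205),which=1),0),("bottom R",ext("p3","yellow",cols=(308,338),which=1),0)):
    q=line("p3",px,z,ya,tcp);f=np.polyfit(q[:,1-i],q[:,i],1);print(nm,q[:,i].mean().round(2),np.median(q[:,i]).round(2),"slope",f[0].round(4))
q=line("p3",ext("p3","yellow",cols=(235,282),which=0),.1525,ya,tcp);print("stub top 53.25@feet",q[:,0].mean())
# blue in tray: post
```

```text
ring [ 0.47869064 -0.09164608] ctr [ 0.52079752 -0.04225974] yaw -0.118
+y (np.int64(41), np.float64(0.16), np.float64(-0.0013), np.float64(0.18))
-y (np.int64(32), np.float64(-0.24), np.float64(-0.0013), np.float64(0.13))
+x (np.int64(36), np.float64(0.07), np.float64(-0.001), np.float64(0.09))
stub left 17.25 16.39 16.38 slope -0.0014
bar left 53.25 51.82 51.81 slope 0.0041
bar right -53.25 -52.7 -52.69 slope 0.0085
bottom L -17.25 -15.1 -15.5 slope -0.1319
bottom R -14.7 -15.41 slope 0.1176
stub top 53.25@feet 53.653874575291326
```

Emit:
drive_effector(
  rows=[
    [0.0306,-0.0027,0,0,0,0.003],
    [0,0,0.04,0,0,0],
    [0,0,0.04,0,0,0],
    [0,0,0.03,0,0,0],
    [0,0,0,0,0,0],
    [0,0,0,0,0,0],
  ],
)

```text
t: 17.75
position: [0.4866, -0.0199, 0.09]
tool_rot: [-0.0, 0.998, -0.06, -0.0]
contact_force: [0.4, 0.3, -1.1]
gripper_width: 0.226
finger_force: 58.9
```

Run:
```python
from h import *
to([.4866,-.0197,.0537],-.117)
```

```text
tool shift [-0.     -0.0002  0.0363] rz -0.003 tilt [-7.e-04  1.e-04 -1.e+00] yaw -0.12
```

Emit:
drive_effector(
  rows=[
    [0,0,0.01,0,0,0],
    [0,0,0.008,0,0,0],
    [0,0,0.006,0,0,0],
    [0,0,0.004,0,0,0],
    [0,0,0,0,0,0],
  ],
)

```text
t: 18.25
position: [0.4863, -0.0198, 0.0612]
tool_rot: [0.0, 0.998, -0.06, -0.0]
contact_force: [-0.6, -0.5, -1.6]
gripper_width: 0.22
finger_force: 59.4
```

Emit:
drive_effector(
  rows=[
    [0,0,0.003,0,0,0],
    [0,0,0.003,0,0,0],
    [0,0,0.002,0,0,0],
    [0,0,0.001,0,0,0],
    [0,0,0,0,0,0],
  ],
)

```text
t: 18.75
position: [0.4868, -0.0198, 0.0552]
tool_rot: [-0.0, 0.998, -0.06, 0.0]
contact_force: [-10.4, -0.2, 38.9]
gripper_width: 0.227
finger_force: 65.2
```

Emit:
drive_effector(
  rows=[
    [0,0,-0.001,0,0,0],
    [0,0,0,0,0,0],
    [0,0,0,0,0,0],
    [0,0,0,0,0,0],
    [0,0,0,0,0,0],
  ],
  finger_gap=0.6,
)

```text
t: 19.25
position: [0.4865, -0.0198, 0.0534]
tool_rot: [0.0, 0.998, -0.06, -0.0]
contact_force: [-0.2, -0.2, 0.1]
gripper_width: 0.597
finger_force: 0.0
```

Emit:
drive_effector(
  rows=[
    [0,0,-0.03,0,0,0],
    [0,0,-0.04,0,0,0],
    [-0.02,0,-0.04,0,0,0],
    [-0.02,0.02,-0.03,0,0,0],
    [0,0,0,0,0,0],
    [0,0,0,0,0,0],
    [0,0,0,0,0,0],
  ],
)

```text
t: 19.95
position: [0.4445, -0.0345, 0.1928]
tool_rot: [-0.0, 0.998, -0.06, -0.001]
contact_force: [0.3, -0.4, 0.4]
gripper_width: 0.599
finger_force: 0.0
```

Run:
```python
from h import *
c,im=snap("wrist","q1");np.savez("q1.npz",**c);print(tool()[0])
```

```text
[ 0.44434791 -0.03439072  0.19254641]
```

Emit:
drive_effector(
  rows=[
    [0,-0.04,0,0,0,0],
    [0,-0.04,0,0,0,0],
    [0,0,0,0,0,0],
    [0,0,0,0,0,0],
    [0,0,0,0,0,0],
  ],
)

```text
t: 20.5
position: [0.4537, 0.0437, 0.1928]
tool_rot: [0.0, 0.998, -0.06, -0.001]
contact_force: [-0.6, 0.1, 0.1]
gripper_width: 0.599
finger_force: 0.0
```

Run:
```python
from ins import *
from tray import ring
c,im=snap("wrist","q2");np.savez("q2.npz",**c);print(tool()[0])
C=[];Pk=[]
for k in("q1","q2"):
    c=dict(np.load(k+".npz"));im=cv2.imread(f"pics/{k}.png")[:,:,::-1].copy();C.append(c)
    g=proj(c,[.4788,-.0917,.018])[0];rr=ring(im,g)[0]
    for col in("blue","yellow"):print(k,col,outline(k,col,.030))
    m=mask(im,"yellow");f=max(cv2.findContours(m,0,1)[0],key=cv2.contourArea);f=f.reshape(-1,2)
    # bar ends & stub corners: extreme corners of the min rect hull
    h=cv2.convexHull(f);ap=cv2.approxPolyDP(h,2.5,True).reshape(-1,2);print(ap.tolist(),plane(c,[rr],.018).round(4))
```

```text
[0.4537719  0.04342013 0.19302726]
q1 blue ((534.6895141601562, -80.8028564453125), (71.33379364013672, 69.53850555419922), 83.24437713623047)
q1 yellow ((505.0747985839844, -22.81228256225586), (105.81598663330078, 69.72223663330078), 83.082763671875)
[[289, 131], [288, 162], [190, 162], [188, 131], [222, 94], [253, 94]] [[ 0.4787 -0.0915  0.018 ]]
q2 blue ((534.0147094726562, -85.73793029785156), (83.76612854003906, 69.25459289550781), 83.54009246826172)
q2 yellow ((505.423095703125, -22.800018310546875), (105.47750854492188, 68.84354400634766), 83.25747680664062)
[[364, 130], [361, 162], [263, 162], [263, 130], [299, 94], [331, 94]] [[ 0.4787 -0.092   0.018 ]]
```

Yellow measures home: z matches by parallax, offset is 0.8 mm and yaw −6.9°. Next is green.

Run:
```python
from ins import *
for k in("p3","q1","q2"):print(k,outline(k,"green"))
to([.43,.13,.2],np.radians(88))
```

```text
p3 ((438.1532897949219, 190.2042236328125), (105.1380844116211, 108.12812042236328), 84.25210571289062)
q1 ((437.3449401855469, 191.64015197753906), (110.63341522216797, 107.47660827636719), 85.305419921875)
q2 ((437.30224609375, 186.52816772460938), (96.78121948242188, 107.65715026855469), 83.54185485839844)
tool shift [-0.0341 -0.083  -0.007 ] rz -1.658 tilt [-1.3e-03 -7.0e-04 -1.0e+00] yaw -0.122
```

Emit:
drive_effector(
  rows=[
    [-0.009,-0.035,0,0,0,0],
    [-0.009,-0.035,0,0,0,0],
    [-0.0086,-0.034,0,0,0,0],
    [0,0,0,0,0,-0.144],
    [0,0,0,0,0,-0.144],
    [0,0,0,0,0,-0.144],
    [0,0,0,0,0,-0.144],
    [0,0,0,0,0,-0.144],
    [0,0,0,0,0,-0.144],
    [0,0,0,0,0,-0.144],
  ],
)

```text
t: 21.55
position: [0.4403, 0.1496, 0.1934]
tool_rot: [0.0, 0.902, 0.431, -0.0]
contact_force: [-1.0, 0.3, 0.3]
gripper_width: 0.601
finger_force: 0.0
```

Emit:
drive_effector(
  rows=[
    [0,0,0,0,0,-0.144],
    [0,0,0,0,0,-0.144],
    [0,0,0,0,0,-0.144],
    [0,0,0,0,0,-0.144],
    [0,0,0,0,0,0],
    [0,0,0,0,0,0],
    [0,0,0,0,0,0],
  ],
)

```text
t: 22.25
position: [0.4402, 0.1505, 0.1935]
tool_rot: [0.0, 0.745, 0.667, -0.0]
contact_force: [0.4, 0.6, -0.1]
gripper_width: 0.602
finger_force: 0.0
```

Run:
```python
from h import *
c,im=snap("wrist","g1");np.savez("g1.npz",**c);print(tool()[0])
```

```text
[0.44015755 0.15068638 0.19358338]
```

Emit:
drive_effector(
  rows=[
    [0.01,0.03,0.01,0,0,0],
    [0,0.03,0.01,0,0,0],
    [0,0,0.01,0,0,0],
    [0,0,0,0,0,0],
    [0,0,0,0,0,0],
    [0,0,0,0,0,0],
  ],
)

```text
t: 22.9
position: [0.5002, 0.1548, 0.1641]
tool_rot: [0.0, 0.744, 0.668, 0.0]
contact_force: [0.0, 0.1, -0.2]
gripper_width: 0.601
finger_force: 0.0
```

Run:
```python
from h import *
c,im=snap("wrist","g2");np.savez("g2.npz",**c);print(tool()[0])
```

```bash
python3 two.py green g1 g2 gc
```

Run:
```python
from h import *
for k in("g1","g2"):
    c=dict(np.load(k+".npz"));im=cv2.imread(f"pics/{k}.png")[:,:,::-1].copy();m=mask(im,"green");f=max(cv2.findContours(m,0,1)[0],key=cv2.contourArea)
    ap=cv2.approxPolyDP(f,3,True).reshape(-1,2);print(k,ap.tolist());print((plane(c,ap.astype(float),.026)[:,:2]*1e3).round(1).tolist())
    # brightness of post top: print V channel down-sampled near post
```

```text
[0.50037501 0.15477072 0.16418841]
g1 ((434.81927490234375, 180.14462280273438), (77.23930358886719, 104.51421356201172), 84.7307357788086)
crop origin 193 115 size 100 73
g2 ((435.35345458984375, 180.5004425048828), (78.00072479248047, 106.02241516113281), 84.41993713378906)
crop origin 126 125 size 111 80
g1 [[297, 121], [198, 121], [202, 184], [209, 187], [209, 192], [226, 191], [226, 185], [233, 180], [232, 151], [297, 150]]
[[489.7, 211.8], [386.8, 223.3], [380.1, 156.0], [387.3, 151.8], [386.4, 146.1], [405.5, 145.1], [406.4, 151.9], [414.9, 156.7], [418.0, 188.3], [487.4, 181.8]]
g2 [[241, 130], [131, 133], [140, 201], [147, 203], [147, 209], [166, 209], [166, 202], [172, 200], [170, 182], [175, 180], [176, 165], [240, 165]]
[[491.9, 214.1], [386.9, 223.0], [380.9, 155.4], [387.7, 152.6], [386.3, 146.3], [405.9, 144.2], [407.3, 151.6], [413.9, 153.0], [415.4, 171.7], [420.8, 173.1], [424.5, 187.8], [486.9, 181.1]]
```

Run:
```python
from h import *
M=R.from_euler('z',84.5,degrees=True).as_matrix()[:2,:2];o=np.array([.4373,.2027]);t=np.arange(-.018,.0181,.001)
for k in("g1","g2"):
    c=dict(np.load(k+".npz"));g=cv2.imread(f"pics/{k}.png")[:,:,1].astype(np.float32)
    for nm,d in(("x",[1,0]),("y",[0,1])):
        n=np.array(d[::-1]);v=0
        for s in np.linspace(-.006,.006,7):
            w=o+(t[:,None]*np.array(d)+s*n)@M.T;p=proj(c,np.c_[w,np.full(len(t),.064)]).astype(np.float32);v=v+cv2.remap(g,p[:,0],p[:,1],1).ravel()/7
        print(k,nm,v.astype(int).tolist())
to([.4373,.2027,.05],np.radians(84.5))
```

```text
g1 x [195, 195, 195, 193, 175, 160, 154, 119, 110, 140, 161, 168, 169, 170, 170, 171, 171, 172, 172, 173, 174, 174, 175, 175, 176, 168, 150, 125, 137, 143, 124, 107, 131, 166, 171, 191, 195]
g1 y [175, 176, 176, 175, 175, 175, 174, 173, 156, 140, 156, 170, 175, 175, 174, 174, 173, 173, 172, 172, 172, 171, 170, 170, 170, 168, 159, 138, 111, 103, 128, 160, 172, 173, 173, 173, 173]
g2 x [116, 124, 129, 128, 129, 129, 125, 136, 128, 131, 148, 154, 155, 155, 155, 156, 156, 157, 157, 158, 158, 159, 160, 160, 160, 154, 145, 113, 113, 121, 150, 154, 120, 107, 139, 146, 125]
g2 y [73, 69, 66, 62, 80, 90, 88, 82, 84, 122, 144, 156, 161, 161, 160, 159, 158, 158, 157, 156, 156, 156, 155, 155, 154, 154, 147, 136, 147, 156, 156, 156, 156, 156, 156, 156, 156]
tool shift [ 0.0409 -0.0679  0.1142] rz -0.011 tilt [ 4.e-04  0.e+00 -1.e+00] yaw 1.464
```

The post edges agree in both views at z=64 mm with a 19–20 mm width. Now I'll grasp green.

Emit:
drive_effector(
  rows=[
    [0.0205,-0.034,0,0,0,0],
    [0.02,-0.0343,0,0,0,0],
    [0,0,0.03,0,0,-0.011],
    [0,0,0.03,0,0,0],
    [0,0,0.03,0,0,0],
    [0,0,0.014,0,0,0],
    [0,0,0.01,0,0,0],
    [0,0,0,0,0,0],
  ],
  finger_gap=0.6,
)

```text
t: 23.75
position: [0.437, 0.202, 0.0493]
tool_rot: [-0.0, 0.74, 0.672, -0.0]
contact_force: [0.4, 0.1, 1.0]
gripper_width: 0.601
finger_force: 0.0
```

Run:
```python
from h import *
to([.4369,.2023,.05],np.radians(84.5));print(ctrl.sense()["contact_force"])
```

```text
tool shift [ 0.0003 -0.0001 -0.0007] rz 0.0 tilt [-7.e-04 -4.e-04 -1.e+00] yaw 1.475
[0.39381265 0.05511243 1.01968283]
```

Emit:
drive_effector(
  rows=[
    [0,0,0,0,0,0],
    [0,0,0,0,0,0],
    [0,0,0,0,0,0],
    [0,0,0,0,0,0],
    [0,0,0,0,0,0],
    [0,0,-0.02,0,0,0],
    [0,0,-0.04,0,0,0],
    [0,0,-0.045,0,0,0],
    [0,0,-0.045,0,0,0],
  ],
  finger_gap=0,
  grip_force=60,
)

```text
t: 24.65
position: [0.4368, 0.2018, 0.2015]
tool_rot: [-0.0, 0.74, 0.672, -0.0]
contact_force: [1.7, -0.2, -1.2]
gripper_width: 0.227
finger_force: 59.0
```

Emit:
drive_effector(
  rows=[
    [-0.0455,0.011,0,0,0,0],
    [-0.0455,0.011,0,0,0,0],
    [-0.0455,0.011,0,0,0,0],
    [-0.0455,0.011,0,0,0,0],
    [-0.0455,0.011,0,0,0,0],
    [0,0,0,0,0,0.1447],
    [0,0,0,0,0,0.1447],
    [0,0,0,0,0,0.1447],
    [0,0,0,0,0,0.1447],
    [0,0,0,0,0,0.1447],
  ],
)

```text
t: 25.65
position: [0.47, -0.0297, 0.2]
tool_rot: [0.0, 0.931, 0.364, 0.0]
contact_force: [-0.9, 0.1, -1.4]
gripper_width: 0.225
finger_force: 59.1
```

Emit:
drive_effector(
  rows=[
    [0,0,0,0,0,0.1447],
    [0,0,0,0,0,0.1447],
    [0,0,0,0,0,0.1447],
    [0,0,0,0,0,0.1447],
    [0,0,0,0,0,0.1447],
    [0,0,0,0,0,0.1447],
    [0,0,0,0,0,0],
    [0,0,0,0,0,0],
    [0,0,0,0,0,0],
  ],
)

```text
t: 26.55
position: [0.4701, -0.0296, 0.1997]
tool_rot: [-0.0, 0.998, -0.057, 0.0]
contact_force: [-0.2, -0.6, -1.4]
gripper_width: 0.227
finger_force: 59.1
```

Run:
```python
from h import *
from fit import go
p,_=tool();c,im=snap("wrist","p4");np.savez("p4.npz",**c);print(p)
to([.5588,-.0285,.0545],-.117)
go([("p4",proj(c,[.4788,-.0917,.018])[0])],-.117,['+y','-y','+x'])
m=mask(im,"green");f=max(cv2.findContours(m,0,1)[0],key=cv2.contourArea);print(cv2.approxPolyDP(f,3,True).reshape(-1,2).tolist())
```

```text
[ 0.47012646 -0.02961844  0.19974106]
tool shift [ 0.0879 -0.0113  0.1452] rz 0.002 tilt [ 0.e+00  1.e-04 -1.e+00] yaw -0.115
ring [ 0.47871213 -0.091648  ] ctr [ 0.52076961 -0.04221958] yaw -0.117
+y (np.int64(41), np.float64(0.05), np.float64(-0.0003), np.float64(0.16))
-y (np.int64(41), np.float64(-0.17), np.float64(0.0021), np.float64(0.14))
+x (np.int64(40), np.float64(0.25), np.float64(-0.0001), np.float64(0.11))
[[167, 209], [171, 260], [178, 260], [174, 246], [182, 248], [183, 269], [197, 267], [214, 237], [224, 234], [228, 225], [241, 227], [237, 283], [242, 287], [276, 284], [274, 226], [286, 225], [290, 234], [302, 240], [315, 262], [342, 261], [347, 210], [337, 200], [177, 200]]
```

Run:
```python
from held import *
tcp=np.array([.47013,-.02962]);ya=-.115;z=.176
for nm,px,zz,i in(("bar left 53.25",ext("p4","green",rows=(213,242),which=0),z,1),("bar right -53.25",ext("p4","green",rows=(213,255),which=1),z,1),("bottom R -17.25",ext("p4","green",cols=(318,338),which=1),z,0),("top 17.25@feet",ext("p4","green",cols=(182,332),which=0),.1525,0)):
    q=line("p4",px,zz,ya,tcp);f=np.polyfit(q[:,1-i],q[:,i],1);print(nm,np.median(q[:,i]).round(2),"slope",f[0].round(4))
```

```text
bar left 53.25 51.89 slope -0.0037
bar right -53.25 -52.82 slope -0.0216
bottom R -17.25 -16.1 slope 0.0047
top 17.25@feet 17.2 slope -0.0012
```

Emit:
drive_effector(
  rows=[
    [0.0438,-0.006,0,0,0,0.002],
    [0.0438,-0.0057,0,0,0,0],
    [0,0,0.04,0,0,0],
    [0,0,0.04,0,0,0],
    [0,0,0.03,0,0,0],
    [0,0,0,0,0,0],
    [0,0,0,0,0,0],
  ],
)

```text
t: 27.3
position: [0.5587, -0.0284, 0.09]
tool_rot: [-0.0, 0.998, -0.059, -0.0]
contact_force: [0.7, 0.5, -1.2]
gripper_width: 0.224
finger_force: 59.0
```

Run:
```python
from h import *
to([.5585,-.0281,.0545],-.117)
```

```text
tool shift [-0.0002 -0.0002  0.0355] rz -0.001 tilt [-4.e-04  1.e-04 -1.e+00] yaw -0.118
```

Emit:
drive_effector(
  rows=[
    [0,0,0.01,0,0,0],
    [0,0,0.008,0,0,0],
    [0,0,0.006,0,0,0],
    [0,0,0.004,0,0,0],
    [0,0,0,0,0,0],
  ],
)

```text
t: 27.8
position: [0.5582, -0.0283, 0.0612]
tool_rot: [0.0, 0.998, -0.059, -0.0]
contact_force: [-0.3, 0.5, -2.9]
gripper_width: 0.224
finger_force: 59.0
```

Emit:
drive_effector(
  rows=[
    [0,0,0.003,0,0,0],
    [0,0,0.002,0,0,0],
    [0,0,0.002,0,0,0],
    [0,0,0,0,0,0],
  ],
)

```text
t: 28.2
position: [0.5587, -0.0283, 0.0549]
tool_rot: [0.0, 0.998, -0.059, 0.0]
contact_force: [-0.5, 0.7, 1.1]
gripper_width: 0.223
finger_force: 59.5
```

Emit:
drive_effector(
  rows=[
    [0,0,0.001,0,0,0],
    [0,0,0.001,0,0,0],
    [0,0,0,0,0,0],
  ],
)

```text
t: 28.5
position: [0.5588, -0.0283, 0.0548]
tool_rot: [0.0, 0.998, -0.059, 0.0]
contact_force: [-8.1, 0.0, 23.4]
gripper_width: 0.227
finger_force: 62.8
```

Emit:
drive_effector(
  rows=[
    [0,0,0,0,0,0],
    [0,0,0,0,0,0],
    [0,0,0,0,0,0],
    [0,0,0,0,0,0],
  ],
  finger_gap=0.6,
)

```text
t: 28.9
position: [0.5585, -0.0283, 0.0524]
tool_rot: [0.0, 0.998, -0.059, -0.0]
contact_force: [-0.1, 0.0, 0.3]
gripper_width: 0.6
finger_force: 0.0
```

Emit:
drive_effector(
  rows=[
    [0,0,-0.03,0,0,0],
    [0,0,-0.04,0,0,0],
    [-0.03,0,-0.04,0,0,0],
    [-0.04,0.02,-0.03,0,0,0],
    [-0.02,0,0,0,0,0],
    [0,0,0,0,0,0],
    [0,0,0,0,0,0],
  ],
)

```text
t: 29.6
position: [0.4702, -0.0363, 0.1906]
tool_rot: [-0.0, 0.998, -0.059, 0.0]
contact_force: [0.1, 1.0, 0.3]
gripper_width: 0.602
finger_force: 0.0
```

Create chk.py:
```python
from ins import *
import sys
for k in sys.argv[1:]:
    for col in("blue","yellow","green"):print(k,col,outline(k,col,.030))
```

Run:
```python
from h import *
c,im=snap("wrist","r1");np.savez("r1.npz",**c);print(tool()[0])
```

```text
[ 0.47068813 -0.0362319   0.19035052]
```

Emit:
drive_effector(
  rows=[
    [0,-0.04,0,0,0,0],
    [0,-0.04,0,0,0,0],
    [0,0,0,0,0,0],
    [0,0,0,0,0,0],
    [0,0,0,0,0,0],
  ],
)

```text
t: 30.15
position: [0.4796, 0.042, 0.19]
tool_rot: [0.0, 0.998, -0.06, -0.0]
contact_force: [-0.4, -1.0, -0.0]
gripper_width: 0.601
finger_force: 0.0
```

Run:
```python
from h import *
c,im=snap("wrist","r2");np.savez("r2.npz",**c);print(tool()[0])
```

```bash
python3 chk.py r1 r2
```

```text
[0.47948703 0.04173609 0.19007729]
r1 blue ((534.5350341796875, -81.23150634765625), (70.7149429321289, 70.10396575927734), 83.31294250488281)
r1 yellow ((505.07489013671875, -22.775074005126953), (105.69001770019531, 71.31134033203125), 83.21210479736328)
r1 green ((537.841064453125, -26.653255462646484), (106.2346420288086, 76.5103988647461), 83.10779571533203)
r2 blue ((533.47509765625, -85.87596893310547), (84.18009948730469, 69.75027465820312), 84.0414810180664)
r2 yellow ((504.3753662109375, -22.533390045166016), (105.95169830322266, 70.36016082763672), 83.41499328613281)
r2 green ((537.7484130859375, -26.597644805908203), (106.54439544677734, 76.30962371826172), 83.5700454711914)
```

Run:
```python
from h import *
yaw=-.117;M=R.from_euler('z',yaw).as_matrix()[:2,:2];ctr=np.array([.5209,-.0421]);t=np.arange(-.014,.0141,.001)
for nm,h in(("blue",(0,-.054)),("yellow",(-.036,.018)),("green",(.036,.018))):
  o=ctr+M@h
  for k in("r1","r2"):
    c=dict(np.load(k+".npz"));g=cv2.imread(f"pics/{k}.png").max(2).astype(np.float32)
    for ax,d in(("x",[1,0]),("y",[0,1])):
        v=0
        for s in np.linspace(-.005,.005,7):
            w=o+(t[:,None]*np.array(d)+s*np.array(d[::-1]))@M.T;p=proj(c,np.c_[w,np.full(len(t),.068)]).astype(np.float32);v=v+cv2.remap(g,p[:,0],p[:,1],1).ravel()/7
        print(nm,k,ax,v.astype(int).tolist())
c=dict(np.load("r2.npz"));im=cv2.imread("pics/r2.png")[:,:,::-1].copy();m=mask(im,"green");f=max(cv2.findContours(m,0,1)[0],key=cv2.contourArea)
w=plane(c,cv2.approxPolyDP(f,2.5,True).reshape(-1,2).astype(float),.03)[:,:2];print(((w-ctr)@M*1e3).round(1).tolist())
```

```text
blue r1 x [68, 89, 142, 147, 105, 114, 141, 159, 165, 165, 165, 166, 166, 167, 167, 167, 168, 168, 168, 168, 168, 168, 159, 146, 113, 109, 125, 127, 127]
blue r1 y [190, 190, 186, 141, 120, 131, 151, 163, 165, 165, 166, 166, 166, 167, 167, 167, 168, 168, 168, 168, 168, 166, 155, 137, 97, 77, 76, 69, 61]
blue r2 x [171, 174, 180, 177, 137, 130, 141, 162, 162, 163, 163, 163, 163, 163, 164, 164, 164, 164, 164, 164, 164, 163, 156, 139, 128, 159, 173, 174, 174]
blue r2 y [190, 190, 190, 190, 187, 161, 153, 162, 162, 163, 163, 163, 163, 163, 164, 164, 164, 164, 164, 164, 164, 159, 150, 137, 106, 73, 65, 91, 64]
yellow r1 x [142, 151, 156, 136, 123, 142, 170, 192, 200, 201, 201, 201, 201, 202, 202, 201, 201, 201, 202, 202, 202, 201, 198, 187, 159, 128, 122, 117, 108]
yellow r1 y [124, 120, 116, 124, 143, 170, 190, 199, 201, 201, 201, 201, 201, 201, 201, 201, 201, 201, 201, 201, 201, 197, 185, 166, 157, 161, 165, 168, 169]
yellow r2 x [166, 179, 177, 144, 123, 143, 173, 194, 200, 200, 201, 201, 201, 201, 201, 201, 201, 201, 201, 202, 202, 201, 196, 184, 149, 122, 126, 129, 137]
yellow r2 y [
[... 209 characters left out ...]
65, 166, 166, 166, 167, 167, 167, 167, 167, 168, 168, 166, 154, 128, 125, 158, 130, 119]
green r1 y [129, 129, 109, 85, 109, 133, 154, 165, 166, 166, 166, 166, 166, 166, 166, 166, 166, 166, 166, 166, 166, 160, 145, 132, 159, 170, 169, 169, 168]
green r2 x [113, 116, 132, 125, 87, 93, 123, 142, 161, 161, 162, 162, 162, 163, 163, 163, 164, 164, 164, 164, 164, 164, 161, 147, 127, 138, 157, 127, 119]
green r2 y [160, 161, 159, 156, 140, 138, 151, 158, 159, 160, 160, 161, 162, 163, 163, 164, 164, 165, 165, 166, 166, 159, 144, 118, 76, 80, 81, 83, 59]
[[52.8, 70.8], [-13.9, 70.5], [-17.0, 63.2], [-23.3, 63.1], [-23.4, 44.1], [-17.1, 44.3], [-15.0, 38.1], [20.4, 36.2], [20.7, -35.5], [53.3, -35.4]]
```

All three post tops sit within about 0.5 mm of their homes at z=68 mm in both views, so they are flat and home. Handing in.

Run:
```python
from plant import ctrl
print(ctrl.sign_off())
```

```text
the job is handed in; nothing more can be done
None
```

Blue, yellow and green are in the tray in that order. The last two camera views put each within about 1.5 mm of its home point, and flat. The job was handed in at about 30 s, but no verdict came back. I never re-measured the bottles and cup, though no contact was felt near them.

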